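Find the check weight by feel and case it

ROBOT

A 7-joint arm with a two-finger parallel gripper is mounted at the origin on the work surface. World frame = base frame: x ahead of the robot, y to its left, z up, the work surface at z = 0. Lengths are in m, angles in rad, forces in N, time in s.
With the tool pointing down it reaches from about 0.425 to 0.925 m from the base axis. Payload 6.8 kg.
Tool frame: the origin (TCP) lies between the finger pads; the fingertips stand r.tcp_to_tips ahead of it and the grasp point (between the pads) is the TCP (r.tcp_to_tips is the distance from the TCP to the fingertips, in m); z points along the fingers, y is the line along which they close (so a half turn about z gives the same grasp; the last joint's range is limited). The gripper opens to 85 mm and grips with 20 to 120 N. Pads are 22 mm wide; open, the fingers measure 114 mm over their backs; the gripper's body (76 mm by 85 mm) begins 54 mm behind the grasp point. The pads swing forward as they close: fully open they stand 13 mm farther back than shut.
Start: joints at [1.065, 0.477, 0.022, 1.555, -0.011, 1.109, -0.083], TCP at [0.261, -0.622, 0.25] pointing down, gripper open.
Joint ranges: [-2.96, 2.96], [-0.34, 2.1], [-1.41, 1.46], [0.24, 2.44], [-1.37, 4.51], [0.17, 1.92], [-2.96, 2.96]. Speed limits (rad/s): [2.39, 2.39, 3.14, 3.14, 3.14, 3.14, 3.14].

INTERFACE

Orientations are given as a rotation vector (axis times angle).
In Python, from bench import r gives the robot as it stands.
- The arm moves only by the tool servo_tool, never from a script. Its argument "commands" is a list of rows, each a list of 2 entries, a list of its own where there are three numbers: the shift along the tool's x, y, z normalised to -1 to 1, where 1 is 250 mm, then the turn, a rotation vector about the tool's x, y, z normalised to -1 to 1, where 1 is 90 degrees. In form: [[[dx, dy, dz], [ax, ay, az]], ...]. A call has 1 to 20 rows; each row is the pose to reach, as a shift and turn from the pose commanded when the call began, along the tool's axes at that moment; what a row does not reach only later rows make up. A row lasts 1/10 s, in which the tool goes at most 50 mm and 8.59 degrees, less where a joint would pass 70% of its speed; a pose out of reach is approached as far as the arm can. A call with a number of a shift or a turn outside -1 to 1 is refused whole. A call with a gripper value outside its range is refused whole. "claw" is the closure, from 0 (fully open) to 1 (shut), set as the call begins (left out, the last holds). The fingers move at their own pace and stop on an object; "squeeze" is the grip in N (left out, the last holds). Time passes only in rows, so rows that repeat a pose let the fingers close. It gives the time, the measured TCP pose, the force, the opening and the grip force at its end, in the units of the state.
- r.get_obs(): the state, without advancing time (a new reading comes with each control period).
- r.grab_frame(name): name is "scene" or "top"; returns (picture, depth): 400x640x3 uint8, red, green, blue; 400x640 float32, m along the optical axis (not along the pixel's ray), 0 where there is no reading.
- r.camera_model(name): a dict with "fx", "fy", "cx", "cy" (pixels), "k1" (the pictures are not rectified: a ray, as slopes to the right and down, at radius r is drawn at 1 + k1 r^2 times it, then the intrinsics apply), "extrinsics" (4x4, takes a point from camera to world coordinates). Camera axes: x right, y down, z forward; pixel columns grow to the right and rows downward; lengths in m; the calibration is good to about 2 mm. A picture is of the moment at which its call begins. camera_model takes no time and is no camera call.
- r.hand_in(): hands the job in; it is judged then, once.
Trained networks look in the newest picture that a camera, given by its name, has taken for a name from the list of things; names that differ only in an ending like _2 or _b are one class to them, and where a whole thing is asked for, a point or a joint stands for the part that bears it (a point fixed in the world has none). Each returns a list of dicts, best first, with "confidence" (0 to 1); they miss things now and then, are a little off and sometimes report something else, mostly with a low value. They report only what shows in the picture. A call takes as long as a camera call. They do not tell look-alikes from the thing itself.
- r.boxes_of(camera, target): "uv" ([column, row] in pixels, amid what is visible of it).
- r.mark_of(camera, target): "uv" ([column, row] in pixels: a listed point, or the origin of a listed thing).
The state is a dict: "clock": time; "joints": joint angles; "qvel": joint speeds; "tau": joint torques, N m; "tcp_pos": TCP position; "orientation": TCP orientation; "contact_force": force on the tool from outside, world axes, zero at the start; "moment": the same for the moment, N m; "grip_width": finger opening in m; "gripper_force": force on a finger pad.
Only numpy, scipy, OpenCV 4.12 (cv2) and the standard library are available. Lean on these libraries where they do the work, as an engineer would, in place of code of your own. Each camera call takes 0.05 s, during which the arm holds its last target. There are 200 camera calls.

TASK

The balance's steel check weight was put away in one of the three identical closed canisters in the sloping rack; the other two are empty. Find the heavy canister by feeling its weight, stand it upright on the floor of the open carrying case without dropping it, and press the case's lid down past its catch until it is fully shut. Leave the two empty canisters seated in the rack and everything else where it is.

Things in the scene. Friction and masses are not known exactly. Their poses are not given: they have to be found in the camera images.
- can_a: white square canister, one of three alike: body 56 x 56 x 68 mm tall, on it a ribbed cap 36 x 36 x 34 mm tall (102 in all). Leans 0.5 rad in the rack, cap towards the robot. Origin: centre of its underside; z up its axis to the cap, x, y square to its sides. Grip the cap 92 mm above the underside. Empty: 130 to 170 g, with the weight 460 to 740 g; the left one seen from the robot
- can_b: white square canister, one of three alike: body 56 x 56 x 68 mm tall, on it a ribbed cap 36 x 36 x 34 mm tall (102 in all). Leans 0.5 rad in the rack, cap towards the robot. Origin: centre of its underside; z up its axis to the cap, x, y square to its sides. Grip the cap 92 mm above the underside. Empty: 130 to 170 g, with the weight 460 to 740 g; the middle one seen from the robot
- can_c: white square canister, one of three alike: body 56 x 56 x 68 mm tall, on it a ribbed cap 36 x 36 x 34 mm tall (102 in all). Leans 0.5 rad in the rack, cap towards the robot. Origin: centre of its underside; z up its axis to the cap, x, y square to its sides. Grip the cap 92 mm above the underside. Empty: 130 to 170 g, with the weight 460 to 740 g; the right one seen from the robot
- rack: fixed aluminium rack, 268 mm wide (y), 120 deep (x), holding the canisters side by side 90 mm apart along y, leaning 0.5 rad on a board under their robot-side faces, with spacers 30 mm high between (4 mm play each side). Origin: centre of its underside; x away from the robot. A seated canister's origin is 20 mm along x and 36 mm up from it; it lifts out straight up or along its axis
- case_in (a point): centre of the inner floor of the fixed grey carrying case: outside 150 (x) x 160 (y) x 118 mm high, walls and floor 6 mm, open at the top; x points away from the robot, towards the hinge, z up
- lid (a joint): angle of the case's flat lid, rad: 0 shut (past its catch), about 1.75 standing open, leaning back. It stays put above about 1.25; lower, it falls and comes to rest on its catch at about 0.08 (front edge some 13 mm proud) until pressed past it (about 10 N at the front)
- lid_hinge (a point): the lid's hinge axis (along the case's y) at the middle of the case's far top edge, 118 mm above the table
- lid_edge (a point): middle of the lid's free edge, on its outer face (far face while open, upper face once shut), 152 mm from the hinge. The lid is 160 mm wide, 8 mm thick; a tab 40 mm wide with the steel nose of the catch stands out 17 mm beyond the edge and reaches 20 mm below it
- dishes: stack of three clear dishes, 94 mm across, 43 mm high, loose on the table; origin: centre of its underside. Not to be disturbed
- spray: white spray bottle, 72 mm across, 212 mm tall, loose beyond the rack; origin: centre of its underside. Not to be disturbed
- forceps: steel forceps, 160 mm long (x), lying loose beyond the case; origin: middle, on the table. Not to be disturbed
- marker: black marker pen, 130 mm long (x), 13 mm thick, lying loose near the robot; origin: middle, on the table. Not to be disturbed
Not all that is in view belongs to the job. Leave any purple look-alike of the can_c alone. Leave any pink look-alike of the can_b alone.

How it is judged:
By the outcome, as a careful person would: the job done as asked, in the order asked, and still so for the second after the job is handed in, with the robot touching nothing.
It also fails if it takes over 72 s, if anything falls off the work surface, if the arm or the gripper's body presses on something with over 40 N, if the wrist force passes 120 N, or if a joint passes its speed limit or range.

## Working session

There is one attempt and no reset: what is moved stays moved. The work goes in short steps, Python scripts to look and compute and a tool call to move; the robot and the scene stay as the last step left them, time stands still between calls to the robot, and variables do not carry over. Pictures are saved under pics/ and viewed, at most 10 in all, crops included, and the job is handed in when it is done.

Besides the shell and the picture viewer there is one more tool, called in YAML: its name, and indented under it one key for each argument. servo_tool: Moves the arm, as the interface text tells. Scaled input: -1 to 1 covers 250 mm each way for a shift and 90 degrees each way for a turn. Its arguments: {"type":"object","properties":{"commands":{"type":"array"},"claw":{"type":"number"},"squeeze":{"type":"number"}},"required":["commands"]}

```bash
ls; mkdir -p pics; cat > h.py <<'E'
import numpy as np,cv2
from bench import r
from scipy.spatial.transform import Rotation as R
def ray(cam,uv):
    m=r.camera_model(cam);x=(uv[0]-m['cx'])/m['fx'];y=(uv[1]-m['cy'])/m['fy']
    s=np.array([x,y]);u=s.copy()
    for _ in range(20): u=s/(1+m['k1']*(u@u))
    E=np.array(m['extrinsics']);return E,np.array([u[0],u[1],1.])
def pt(cam,uv,d):
    E,v=ray(cam,uv);return (E@np.append(v*d,1))[:3]
def tri(uv1,uv2,c1='scene',c2='top'):
    A=np.zeros((3,3));b=np.zeros(3);L=[]
    for c,uv in((c1,uv1),(c2,uv2)):
        E,v=ray(c,uv);d=E[:3,:3]@v;d/=np.linalg.norm(d);P=np.eye(3)-np.outer(d,d);A+=P;b+=P@E[:3,3];L.append((P,E[:3,3]))
    p=np.linalg.solve(A,b);return p,[float(np.linalg.norm(P@(p-o))) for P,o in L]
def px(cam,p):
    m=r.camera_model(cam);q=np.linalg.inv(np.array(m['extrinsics']))@np.append(p,1);s=q[:2]/q[2];s=s*(1+m['k1']*(s@s))
    return np.array([s[0]*m['fx']+m['cx'],s[1]*m['fy']+m['cy']])
E
python3 - <<'E'
from h import *
np.set_printoptions(precision=4,suppress=True)
print(r.get_obs(),r.tcp_to_tips)
for c in('scene','top'):
    im,d=r.grab_frame(c);cv2.imwrite(f'pics/{c}0.png',im[:,:,::-1]);np.savez(f'{c}0.npz',im=im,d=d)
    m=r.camera_model(c);print(c,m)
    for t in['can_a','rack','case_in','lid_hinge','lid_edge','lid','dishes','spray','marker','forceps']:
        print(t,[(np.round(q['uv'],1).tolist(),round(q['confidence'],2)) for q in r.mark_of(c,t)] if t!='lid' else '')
E
```

```text
pics
{'clock': 0.0, 'joints': array([ 1.0649,  0.4778,  0.0223,  1.5565, -0.0115,  1.1093, -0.0831]), 'qvel': array([ 0.0007, -0.0001, -0.0005,  0.0005, -0.001 , -0.0005, -0.0006]), 'tau': array([ -0.0002, -59.6452,   1.6081, -28.1202,   0.0125,   0.0093,
         0.    ]), 'tcp_pos': array([ 0.2613, -0.6218,  0.2493]), 'orientation': array([-3.0779, -0.6205,  0.0008]), 'contact_force': array([0.3222, 0.1848, 0.471 ]), 'moment': array([-0.003 , -0.0157, -0.0065]), 'gripper_force': 0.0, 'grip_width': 0.08562316972098216} 0.019
scene {'fx': 397.1454355541924, 'fy': 397.1454355541924, 'cx': 321.0260241860989, 'cy': 201.0353156755219, 'k1': -0.05297415687891234, 'extrinsics': array([[-0.2538,  0.8   , -0.5437,  1.0966],
       [ 0.9672,  0.2032, -0.1525,  0.1967],
       [-0.0116, -0.5645, -0.8253,  0.9481],
       [ 0.    ,  0.    ,  0.    ,  1.    ]])}
can_a [([410.5, 268.2], 0.91), ([379.6, 224.4], 0.9), ([340.1, 267.2], 0.82), ([413.2, 232.7], 0.65), ([350.5, 218.6], 0.59)]
rack [([412.1, 231.1], 0.7), ([378.2, 225.4], 0.59)]
case_in [([229.6, 185.6], 0.67), ([317.4, 171.4], 0.47)]
l
[... 321 characters left out ...]
2261784493, 'k1': -0.011950716909925916, 'extrinsics': array([[ 0.0184, -0.9885,  0.1498,  0.4113],
       [-0.9998, -0.0188, -0.0012,  0.0392],
       [ 0.004 , -0.1498, -0.9887,  1.0412],
       [ 0.    ,  0.    ,  0.    ,  1.    ]])}
can_a [([198.9, 155.8], 0.97), ([234.7, 207.6], 0.95), ([277.4, 214.1], 0.81), ([202.0, 202.9], 0.79), ([274.9, 143.6], 0.77), ([383.5, 127.7], 0.49)]
rack [([240.6, 220.2], 0.67)]
case_in [([435.4, 225.5], 0.71), ([236.6, 206.8], 0.37)]
lid_hinge [([440.1, 187.7], 0.73)]
lid_edge [([463.9, 164.3], 0.69)]
lid 
dishes [([329.6, 276.9], 0.78)]
spray [([332.1, 136.5], 0.98), ([462.9, 162.7], 0.39)]
marker [([250.5, 288.4], 0.92)]
forceps [([382.2, 126.8], 0.98)]
```

View pics/scene0.png

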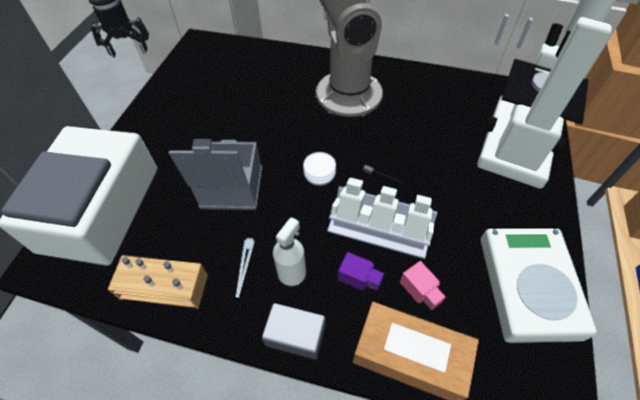

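View pics/top0.png

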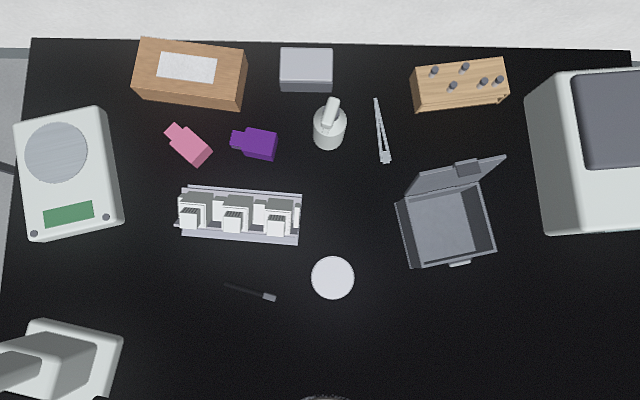

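```bash
python3 - <<'E'
from h import *
np.set_printoptions(precision=4,suppress=True)
P={'can1':((350.5,218.6),(277.4,214.1)),'can2':((379.6,224.4),(234.7,207.6)),'can3':((413.2,232.7),(202,202.9)),'rack':((378.2,225.4),(240.6,220.2)),'in':((229.6,185.6),(435.4,225.5)),'hinge':((218,184.1),(440.1,187.7)),'edge':((200.2,153.7),(463.9,164.3)),'dish':((321.5,172.8),(329.6,276.9)),'spray':((291.7,274.8),(332.1,136.5)),'forceps':((246.1,271),(382.2,126.8))}
for k,(a,b) in P.items():print(k,*tri(a,b))
# caps: depth cloud
for c in('scene','top'):
    z=np.load(c+'0.npz');print(c,(z['d']>0).mean())
E
```

```text
can1 [0.5176 0.1185 0.0134] [0.0006337290572718616, 0.0006337290572717812]
can2 [0.5294 0.2063 0.038 ] [0.007504624561107428, 0.00750462456110742]
can3 [0.5367 0.2883 0.0401] [0.0008629977367357614, 0.0008629977367358253]
rack [ 0.505   0.2013 -0.0091] [0.005532462005545184, 0.005532462005545157]
in [ 0.4982 -0.2452  0.0203] [0.002664852373048616, 0.0026648523730486372]
hinge [ 0.5681 -0.2275  0.1241] [0.002086903590440364, 0.002086903590440428]
edge [ 0.5871 -0.2301  0.2642] [0.0017378932849425688, 0.0017378932849426158]
dish [ 0.3772 -0.0025  0.0078] [0.0005894740166511137, 0.000589474016651145]
spray [ 0.7097 -0.0005 -0.0108] [0.0051173811350760275, 0.005117381135076094]
forceps [ 0.733  -0.1188 -0.002 ] [0.0068499338975756, 0.006849933897575638]
scene 0.9961171875
top 0.99594921875
```

The top view shows three white canisters in the rack, with caps at about (190,215), (232,222) and (276,225). The purple look-alike is at (255,143) and the pink one at (190,145), both loose behind the rack. The open case is at (445,225), its lid leaning back. I'll fit poses with the depth clouds from both cameras.

```bash
cat > fit.py <<'E'
from h import *
from scipy.optimize import least_squares
def cloud(c,z,lo,hi):
    m=r.camera_model(c);v,u=np.mgrid[0:400,0:640];s=np.stack([(u-m['cx'])/m['fx'],(v-m['cy'])/m['fy']],-1);w=s.copy()
    for _ in range(10): w=s/(1+m['k1']*(w**2).sum(-1,keepdims=True))
    d=z['d'];P=np.concatenate([w*d[...,None],d[...,None]],-1)[d>0];E=np.array(m['extrinsics']);P=P@E[:3,:3].T+E[:3,3]
    return P[((P>lo)&(P<hi)).all(1)]
def sd(P,lo,hi):
    c=(np.array(lo)+hi)/2;q=abs(P-c)-(np.array(hi)-lo)/2
    return np.linalg.norm(np.maximum(q,0),axis=1)+np.minimum(q.max(1),0)
def rz(a): return R.from_euler('z',a).as_matrix()
T=R.from_euler('y',-0.5).as_matrix()
def cans(p,P):
    # rack x,y,yaw, z
    L=(P-[p[0],p[1],p[3]])@rz(p[2]);ds=[]
    for k in(90,0,-90):
        Q=(L-[.020,k/1e3,.036])@T
        ds+=[sd(Q,[-.028,-.028,0],[.028,.028,.068]),sd(Q,[-.018,-.018,.068],[.018,.018,.102])]
    return np.min(ds,0)
def case(p,P):
    # floor centre x,y,yaw,dz,lid angle
    L=(P-[p[0],p[1],p[3]])@rz(p[2]);a,b,h,t=.075,.08,.118,.006
    ds=[sd(L,[-a,-b,0],[a,b,t]),sd(L,[-a,-b,0],[-a+t,b,h]),sd(L,[a-t,-b,0],[a,b,h]),sd(L,[-a,-b,0],[a,-b+t,h]),sd(L,[-a,b-t,0],[a,b,h])]
    Q=(L-[a,0,h])@R.from_euler('y',p[4]).as_matrix()
    ds.append(sd(Q,[-.152,-.08,0],[0,.08,.008]));return np.min(ds,0)
def run(f,p0,P):
    s=least_squares(lambda p:f(p,P),p0,loss='soft_l1',f_scale=.002);return s.x,np.median(abs(f(s.x,P))),len(P)
E
python3 - <<'E'
from fit import *
np.set_printoptions(precision=4,suppress=True)
C={c:np.load(c+'0.npz') for c in('scene','top')}
A=[cloud(c,C[c],[.38,.05,.088],[.62,.36,.16]) for c in C];B=[cloud(c,C[c],[.40,-.40,.004],[.68,-.10,.29]) for c in C]
for n,X in(('scene',A[0]),('top',A[1]),('both',np.vstack(A))):print(n,*run(cans,[.51,.203,-.1,0],X))
for n,X in(('scene',B[0]),('top',B[1]),('both',np.vstack(B))):print(n,*run(case,[.495,-.24,.2,0,1.75],X))
for n,X in zip(C,B):
  p=run(case,[.495,-.24,.2,0,1.75],np.vstack(B))[0];L=(X-[p[0],p[1],0])@rz(p[2])
  k=(abs(L[:,0])<.06)&(abs(L[:,1])<.06)&(L[:,2]<.05);print(n,'floor z',np.median(L[k,2]),'rim',[np.median(L[(abs(abs(L[:,1])-.077)<.002)&(abs(L[:,0])<.06)&(L[:,2]>.1),2])])
for c in C:  # dish, spray clouds
  d=cloud(c,C[c],[.3,-.07,.03],[.45,.08,.08]);print(c,'dish',d.min(0),d.max(0))
E
```

```text
scene [ 0.509   0.2022 -0.0644  0.001 ] 0.001133714834599571 1601
top [ 0.5109  0.202  -0.0668 -0.0008] 0.0007662729658356807 2288
both [ 0.5102  0.2022 -0.0658 -0.0003] 0.0009753423453592626 3889
scene [ 0.4973 -0.2407  0.2219  0.0137  1.6235] 0.0015741742277132105 5511
top [ 0.4933 -0.2409  0.225   0.009   1.6677] 0.0012296445797833552 8440
both [ 0.4965 -0.2403  0.2214  0.0133  1.6306] 0.001450102262413662 13951
scene floor z 0.016667647359899566 rim [np.float64(0.11343345915472022)]
top floor z 0.013633050158237573 rim [np.float64(0.11038217055900015)]
scene dish [ 0.3301 -0.0539  0.03  ] [0.4249 0.0401 0.0505]
top dish [ 0.331  -0.055   0.0379] [0.4241 0.0371 0.0484]
```

```bash
cat >> fit.py <<'E'
def case2(p,P):
    # x,y,yaw,floor,rim,lid angle,hinge x,hinge z, lid length (outer face through hinge+off)
    L=(P-[p[0],p[1],0])@rz(p[2]);a,b,h,t=.075,.08,p[4],.006
    ds=[sd(L,[-a,-b,p[3]-t],[a,b,p[3]]),sd(L,[-a,-b,0],[-a+t,b,h]),sd(L,[a-t,-b,0],[a,b,h]),sd(L,[-a,-b,0],[a,-b+t,h]),sd(L,[-a,b-t,0],[a,b,h])]
    Q=(L-[p[6],0,p[7]])@R.from_euler('y',p[5]).as_matrix()
    ds.append(sd(Q,[-.152,-.08,0],[0,.08,.008]))
    ds.append(sd(Q,[-.169,-.02,-.020],[-.152,.02,.008]));return np.min(ds,0)
E
python3 - <<'E'
from fit import *
np.set_printoptions(precision=4,suppress=True)
C={c:np.load(c+'0.npz') for c in('scene','top')}
B=[cloud(c,C[c],[.40,-.40,.004],[.68,-.10,.32]) for c in C]
for n,X in(('scene',B[0]),('top',B[1]),('both',np.vstack(B))):
  p=run(case2,[.495,-.24,.22,.01,.112,1.65,.075,.118],X);print(n,*p);p=p[0]
  L=(X-[p[0],p[1],0])@rz(p[2])
  print(' x-',np.round(np.histogram(L[(L[:,2]>.03)&(L[:,2]<.1)&(abs(L[:,1])<.06),0],bins=np.arange(-.11,.13,.01)),3)[0])
  print(' y ',np.histogram(L[(L[:,2]>.03)&(L[:,2]<.1)&(abs(L[:,0])<.05),1],bins=np.arange(-.1,.105,.01))[0])
  print(' z ',np.histogram(L[(abs(L[:,0])<.07),2],bins=np.arange(0,.30,.01))[0])
im=C['top']['im'][140:290,380:530];cv2.imwrite('pics/case.png',cv2.resize(im[:,:,::-1],None,fx=4,fy=4,interpolation=2))
E
```

```text
scene [ 0.4978 -0.2409  0.2242  0.0223  0.1218  1.6678  0.069   0.1191] 0.0010479165228414866 5528Traceback (most recent call last):
  File "<stdin>", line 8, in <module>
    return _wrapfunc(a, 'round', decimals=decimals, out=out)
    return _wrapit(obj, method, *args, **kwds)
    conv = _array_converter(obj)
ValueError: setting an array element with a sequence. The requested array has an inhomogeneous shape after 1 dimensions. The detected shape was (2,) + inhomogeneous part.
```

```bash
python3 - <<'E'
from fit import *
np.set_printoptions(precision=4,suppress=True)
C={c:np.load(c+'0.npz') for c in('scene','top')}
B=[cloud(c,C[c],[.40,-.40,.004],[.68,-.10,.32]) for c in C]
for n,X in(('scene',B[0]),('top',B[1]),('both',np.vstack(B))):
  p=run(case2,[.495,-.24,.22,.01,.112,1.65,.075,.118],X);print(n,*p);p=p[0]
  L=(X-[p[0],p[1],0])@rz(p[2])
  k=(abs(L[:,0])<.055)&(abs(L[:,1])<.06)&(L[:,2]<.06)
  print(' floor',np.percentile(L[k,2],[5,25,50,75,95]),' plane',np.linalg.lstsq(np.c_[L[k,:2],np.ones(k.sum())],L[k,2],rcond=None)[0])
  k=(abs(abs(L[:,1])-.077)<.003)&(abs(L[:,0])<.06)&(L[:,2]>.08)&(L[:,2]<.14);print(' rim',np.percentile(L[k,2],[5,25,50,75,95]))
  k=(abs(L[:,0]+.072)<.003)&(abs(L[:,1])<.06)&(L[:,2]>.08)&(L[:,2]<.14);print(' frontrim',np.percentile(L[k,2],[5,25,50,75,95]))
for c in C:
  t=cloud(c,C[c],[.40,-.08,-.03],[.7,.04,.03]);print(c,'table z',np.median(t[:,2]))
im=C['top']['im'][140:290,380:530];cv2.imwrite('pics/case.png',cv2.resize(im[:,:,::-1],None,fx=4,fy=4,interpolation=2))
E
```

```text
scene [ 0.4978 -0.2409  0.2242  0.0223  0.1218  1.6678  0.069   0.1191] 0.0010479165228414866 5528
 floor [0.0114 0.0141 0.0148 0.0172 0.0184]  plane [-0.0653  0.1581  0.0064]
 rim [0.0821 0.0918 0.1018 0.1129 0.1185]
 frontrim [0.0857 0.0969 0.1057 0.113  0.1189]
top [ 0.4922 -0.2412  0.226   0.0191  7.6198  1.6712  0.0756  0.1166] 0.0009349483664924966 8441
 floor [0.0106 0.0123 0.0136 0.015  0.0167]  plane [0.0027 0.001  0.0136]
 rim [0.0818 0.0893 0.0987 0.1086 0.117 ]
 frontrim [0.093  0.115  0.1164 0.1176 0.1191]
both [ 0.497  -0.2403  0.2234  0.0192  0.1206  1.6675  0.0701  0.1177] 0.0011593173884101955 13969
 floor [0.0106 0.0123 0.0136 0.015  0.0167]  plane [0.0019 0.0016 0.0137]
 rim [0.0819 0.0897 0.0999 0.1095 0.1172]
 frontrim [0.0856 0.0965 0.1065 0.1151 0.1189]
scene table z 0.0009101093719354192
top table z -0.001066287501102492
```

View pics/case.png

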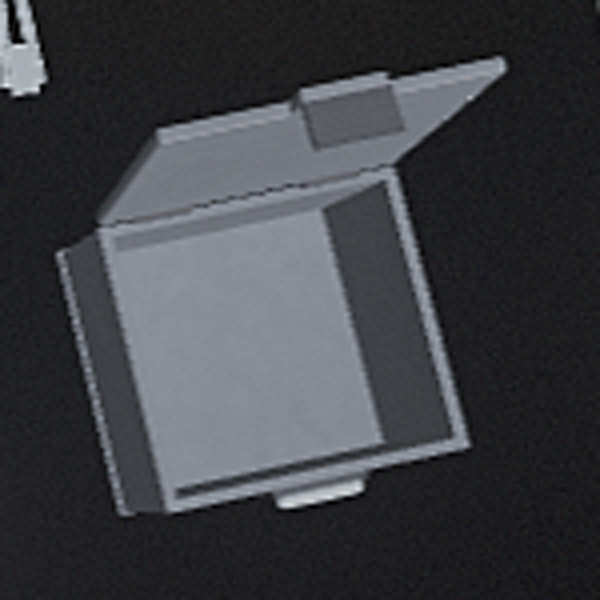

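The crop shows the case open and empty, with its front ledge at about (320,493) and the lid's catch tab at about (350,115).

What could be taken for the target (top view pixels):
- **White canisters in the rack:** can_a cap (190,215), can_b (232,222) and can_c (276,225).
- **Loose look-alikes, excluded:** purple (255,143) and pink (190,145).

I'll check the choice with the fitted grasp points overlaid.

```bash
cat >> h.py <<'E'
T=R.from_euler('y',-0.5).as_matrix()
RK=np.array([.5102,.2022,0.]);RY=-.0658
def rz(a): return R.from_euler('z',a).as_matrix()
def canpose(k): # k=+1 a,0 b,-1 c -> origin, axes
    M=rz(RY);return RK+M@[.020,.09*k,.036],M@T
def tool(M,flip=1): # tool z = -can z, y along can y
    y=M[:,1]*flip;z=-M[:,2];return np.c_[np.cross(y,z),y,z]
def rel(p0,R0,p1,R1):
    s=R0.T@(np.array(p1)-p0)/.25;w=R.from_matrix(R0.T@R1).as_rotvec()/(np.pi/2)
    return np.round(s,3).tolist(),np.round(w,3).tolist()
def cur():
    o=r.get_obs();return o['tcp_pos'],R.from_rotvec(o['orientation']).as_matrix()
E
python3 - <<'E'
from h import *
np.set_printoptions(precision=3,suppress=True)
im=np.load('top0.npz')['im'].copy();big=cv2.resize(im[160:260,150:330],None,fx=4,fy=4,interpolation=2)[:,:,::-1].copy()
p,R0=cur();print(R0)
for n,k in zip('abc',(1,0,-1)):
    o,M=canpose(k);g=o+M@[0,0,.092];print(n,'tcp',g,'origin',o)
    for q in(g,o+M@[0,0,.102]):
        u=(px('top',q)-[150,160])*4;cv2.circle(big,tuple(int(v) for v in u),4,(0,0,255),-1)
cv2.imwrite('pics/rack.png',big)
for f in(1,-1):
    Rt=tool(canpose(1)[1],f);print(f,Rt,rel(p,R0,p,Rt))
for f in (1,-1):print(rel(p,R0,[.5,-.25,.42],R0))
E
```

```text
[[ 0.922  0.387  0.   ]
 [ 0.387 -0.922 -0.   ]
 [ 0.     0.    -1.   ]]
a tcp [0.492 0.294 0.117] origin [0.536 0.291 0.036]
b tcp [0.486 0.204 0.117] origin [0.53  0.201 0.036]
c tcp [0.48  0.114 0.117] origin [0.524 0.111 0.036]
1 [[-0.876  0.066  0.478]
 [ 0.058  0.998 -0.032]
 [-0.479  0.    -0.878]] ([0.0, 0.0, 0.0], [-0.423, -0.1, -1.658])
-1 [[ 0.876 -0.066  0.478]
 [-0.058 -0.998 -0.032]
 [ 0.479 -0.    -0.878]] ([0.0, 0.0, 0.0], [-0.074, 0.313, 0.289])
([1.456, -1.003, -0.679], [0.0, 0.0, 0.0])
([1.456, -1.003, -0.679], [0.0, 0.0, 0.0])
```

View pics/rack.png

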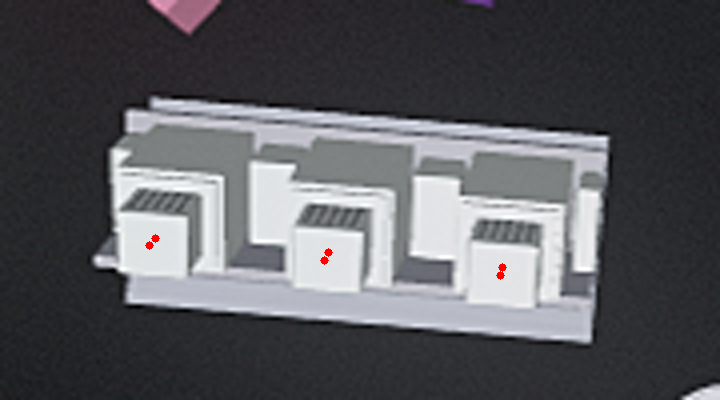

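The crop confirms it: three white canisters in the rack, with the projected grasp points (red) on the cap tops at about (152,241), (326,257) and (501,271). I'll start with can_c, the nearest.

servo_tool:
  commands:
    - [[0.9, -0.63, -0.5], [0, 0, 0]]
    - [[0.9, -0.63, -0.5], [0, 0, 0]]
    - [[0.9, -0.63, -0.5], [0, 0, 0]]
    - [[0.9, -0.63, -0.5], [0, 0, 0]]
    - [[0.9, -0.63, -0.5], [0, 0, 0]]
    - [[0.9, -0.63, -0.5], [0, 0, 0]]
    - [[0.9, -0.63, -0.5], [0, 0, 0]]
    - [[0.9, -0.63, -0.5], [0, 0, 0]]
  claw: 0

```text
clock: 1.8
tcp_pos: [0.4089, -0.389, 0.3762]
orientation: [3.077, 0.625, 0.002]
contact_force: [0.6, -1.2, -0.3]
grip_width: 0.0854
gripper_force: 0.0
```

```bash
cat >> h.py <<'E'
def goto(p1,R1): 
    p,R0=cur();c=rel(p,R0,p1,R1);print('rel',c,'dist',np.linalg.norm(np.array(p1)-p),'deg',np.degrees(R.from_matrix(R0.T@R1).magnitude()));return c
def show():
    o=r.get_obs();print(*(k+str(np.round(o[k],3)) for k in('clock','joints','tcp_pos','contact_force','grip_width','gripper_force')))
E
python3 - <<'E'
from h import *
show();o,M=canpose(-1);Rt=tool(M,-1)
goto(o+M@[0,0,.092+.10],Rt)
E
```

```text
clock1.8 joints[ 0.725  0.203 -0.089  1.654  0.019  1.284 -0.538] tcp_pos[ 0.409 -0.389  0.376] contact_force[ 0.633 -1.169 -0.3  ] grip_width0.085 gripper_force0.0
rel ([0.876, -1.829, 0.684], [-0.073, 0.312, 0.291]) dist 0.5349924907822617 deg 38.94613046584868
```

servo_tool:
  commands:
    - [[0.6, -0.95, 0], [-0.073, 0.312, 0.291]]
    - [[0.6, -0.95, 0], [-0.073, 0.312, 0.291]]
    - [[0.6, -0.95, 0], [-0.073, 0.312, 0.291]]
    - [[0.6, -0.95, 0], [-0.073, 0.312, 0.291]]
    - [[0.6, -0.95, 0], [-0.073, 0.312, 0.291]]
    - [[0.6, -0.95, 0], [-0.073, 0.312, 0.291]]
    - [[0.6, -0.95, 0], [-0.073, 0.312, 0.291]]
    - [[0.6, -0.95, 0], [-0.073, 0.312, 0.291]]

```text
clock: 2.6
tcp_pos: [0.4537, -0.1143, 0.375]
orientation: [3.027, -0.107, 0.77]
contact_force: [-0.4, 0.3, -0.7]
grip_width: 0.0852
gripper_force: 0.0
```

```bash
python3 - <<'E'
from h import *
show();o,M=canpose(-1);Rt=tool(M,-1)
goto(o+M@[0,0,.092+.07],Rt)
E
```

```text
clock2.6 joints[ 0.6   -0.211 -0.38   2.145 -0.223  0.708 -1.299] tcp_pos[ 0.454 -0.114  0.375] contact_force[-0.409  0.308 -0.705] grip_width0.085 gripper_force0.0
rel ([-0.458, -0.917, 0.648], [0.001, 0.001, -0.003]) dist 0.30318571900725155 deg 0.273598379575504
```

servo_tool:
  commands:
    - [[-0.458, -0.917, 0.648], [0, 0, 0]]
    - [[-0.458, -0.917, 0.648], [0, 0, 0]]
    - [[-0.458, -0.917, 0.648], [0, 0, 0]]
    - [[-0.458, -0.917, 0.648], [0, 0, 0]]
    - [[-0.458, -0.917, 0.648], [0, 0, 0]]
    - [[-0.458, -0.917, 0.648], [0, 0, 0]]
    - [[-0.458, -0.917, 0.648], [0, 0, 0]]
    - [[-0.458, -0.917, 0.648], [0, 0, 0]]
    - [[-0.458, -0.917, 0.648], [0, 0, 0]]
    - [[-0.458, -0.917, 0.648], [0, 0, 0]]

```text
clock: 3.6
tcp_pos: [0.448, 0.0772, 0.197]
orientation: [3.026, -0.116, 0.737]
contact_force: [-0.0, 0.2, -0.7]
grip_width: 0.0853
gripper_force: 0.0
```

```bash
python3 - <<'E'
from h import *
show();o,M=canpose(-1);Rt=tool(M,-1)
goto(o+M@[0,0,.092],Rt)
E
```

```text
clock3.6 joints[ 0.124  0.048 -0.604  2.388  0.764  0.405 -2.785] tcp_pos[0.448 0.077 0.197] contact_force[-0.04   0.159 -0.724] grip_width0.085 gripper_force0.0
rel ([-0.043, -0.159, 0.338], [0.007, 0.014, -0.005]) dist 0.0939861926461002 deg 1.5020251429086113
```

servo_tool:
  commands:
    - [[-0.043, -0.159, 0.058], [0.007, 0.014, -0.005]]
    - [[-0.043, -0.159, 0.058], [0.007, 0.014, -0.005]]
    - [[-0.043, -0.159, 0.058], [0.007, 0.014, -0.005]]
    - [[-0.043, -0.159, 0.058], [0.007, 0.014, -0.005]]
    - [[-0.043, -0.159, 0.058], [0.007, 0.014, -0.005]]

```text
clock: 4.1
tcp_pos: [0.4521, 0.1077, 0.1843]
orientation: [3.027, -0.1, 0.754]
contact_force: [-0.1, -0.5, 0.1]
grip_width: 0.0854
gripper_force: 0.0
```

```bash
python3 - <<'E'
from h import *
show();o,M=canpose(-1);Rt=tool(M,-1)
goto(o+M@[0,0,.092],Rt)
E
```

```text
clock4.1 joints[-0.714  0.053  0.163  2.426  0.828  0.371 -2.926] tcp_pos[0.452 0.108 0.184] contact_force[-0.134 -0.478  0.086] grip_width0.085 gripper_force0.0
rel ([-0.029, -0.034, 0.29], [0.003, 0.007, 0.001]) dist 0.07342159536929768 deg 0.6989806221889207
```

servo_tool:
  commands:
    - [[-0.029, -0.034, 0.0], [0.0, 0.0, 0.19]]
    - [[-0.029, -0.034, 0.0], [0.0, 0.0, 0.19]]
    - [[-0.029, -0.034, 0.0], [0.0, 0.0, 0.19]]

```text
clock: 4.4
tcp_pos: [0.4558, 0.1141, 0.182]
orientation: [-3.03, 0.311, -0.735]
contact_force: [0.4, 0.1, 0.0]
grip_width: 0.0854
gripper_force: 0.0
```

```bash
python3 - <<'E'
from h import *
show()
E
```

```text
clock4.4 joints[-1.216  0.066  0.695  2.431  0.717  0.346 -2.947] tcp_pos[0.456 0.114 0.182] contact_force[0.412 0.142 0.022] grip_width0.085 gripper_force0.0
```

servo_tool:
  commands:
    - [[0, 0, 0], [0, 0, -0.98]]
    - [[0, 0, 0], [0, 0, -0.98]]
    - [[0, 0, 0], [0, 0, -0.98]]
    - [[0, 0, 0], [0, 0, -0.98]]
    - [[0, 0, 0], [0, 0, -0.98]]
    - [[0, 0, 0], [0, 0, -0.98]]
    - [[0, 0, 0], [0, 0, -0.98]]
    - [[0, 0, 0], [0, 0, -0.98]]
    - [[0, 0, 0], [0, 0, -0.98]]
    - [[0, 0, 0], [0, 0, -0.98]]
    - [[0, 0, 0], [0, 0, -0.98]]
    - [[0, 0, 0], [0, 0, -0.98]]

```text
clock: 5.6
tcp_pos: [0.4556, 0.1142, 0.1819]
orientation: [2.179, 1.721, 0.489]
contact_force: [0.7, 0.1, -1.0]
grip_width: 0.0858
gripper_force: 0.0
```

```bash
python3 - <<'E'
from h import *
show()
o,M=canpose(-1);Rt=tool(M,1)
goto(o+M@[0,0,.092+.07],Rt)
E
```

```text
clock5.6 joints[-1.076  0.065  0.543  2.426  0.738  0.356 -1.433] tcp_pos[0.456 0.114 0.182] contact_force[ 0.736  0.095 -1.025] grip_width0.086 gripper_force0.0
rel ([-0.001, -0.039, -0.003], [-0.019, -0.008, -1.105]) dist 0.009833920808075543 deg 99.49239280854947
```

servo_tool:
  commands:
    - [[0, -0.039, 0], [0, 0, -0.99]]
    - [[0, -0.039, 0], [0, 0, -0.99]]
    - [[0, -0.039, 0], [0, 0, -0.99]]
    - [[0, -0.039, 0], [0, 0, -0.99]]
    - [[0, -0.039, 0], [0, 0, -0.99]]
    - [[0, -0.039, 0], [0, 0, -0.99]]
    - [[0, -0.039, 0], [0, 0, -0.99]]
    - [[0, -0.039, 0], [0, 0, -0.99]]
    - [[0, -0.039, 0], [0, 0, -0.99]]
    - [[0, -0.039, 0], [0, 0, -0.99]]
    - [[0, -0.039, 0], [0, 0, -0.99]]

```text
clock: 6.7
tcp_pos: [0.4469, 0.1171, 0.1774]
orientation: [0.326, 2.649, 0.026]
contact_force: [0.3, -0.5, 0.8]
grip_width: 0.0855
gripper_force: 0.0
```

```bash
python3 - <<'E'
from h import *
show()
o,M=canpose(-1);Rt=tool(M,1)
goto(o+M@[0,0,.092+.07],Rt)
goto(o+M@[0,0,.092],Rt)
E
```

```text
clock6.7 joints[-0.833  0.066  0.261  2.43   0.806  0.372  0.031] tcp_pos[0.447 0.117 0.177] contact_force[ 0.305 -0.538  0.765] grip_width0.085 gripper_force0.0
rel ([-0.002, -0.003, -0.003], [-0.006, -0.017, -0.113]) dist 0.0011537339432533028 deg 10.273799661865054
rel ([-0.009, 0.0, 0.277], [-0.006, -0.017, -0.113]) dist 0.06932218662501281 deg 10.273799661865054
```

servo_tool:
  commands:
    - [[-0.002, -0.003, 0], [-0.006, -0.017, -0.113]]
    - [[-0.002, -0.003, 0], [-0.006, -0.017, -0.113]]
    - [[-0.005, -0.001, 0.1], [-0.006, -0.017, -0.113]]
    - [[-0.007, 0, 0.18], [-0.006, -0.017, -0.113]]
    - [[-0.009, 0, 0.24], [-0.006, -0.017, -0.113]]
    - [[-0.009, 0, 0.277], [-0.006, -0.017, -0.113]]
    - [[-0.009, 0, 0.277], [-0.006, -0.017, -0.113]]
    - [[-0.009, 0, 0.277], [-0.006, -0.017, -0.113]]

```text
clock: 7.5
tcp_pos: [0.4799, 0.1146, 0.1168]
orientation: [0.09, 2.64, -0.021]
contact_force: [-0.3, -0.3, -0.0]
grip_width: 0.0855
gripper_force: 0.0
```

```bash
python3 - <<'E'
from h import *
show()
o,M=canpose(-1);Rt=tool(M,1)
goto(o+M@[0,0,.092],Rt)
im,d=r.grab_frame('top');c=np.hstack([cv2.resize(im[150:270,140:340],(800,480))]);cv2.imwrite('pics/g1.png',c[:,:,::-1])
E
```

```text
clock7.5 joints[-0.589  0.261  0.063  2.425  1.447  0.259 -0.416] tcp_pos[0.48  0.115 0.117] contact_force[-0.275 -0.307 -0.001] grip_width0.085 gripper_force0.0
rel ([-0.001, -0.002, 0.001], [0.0, 0.0, -0.002]) dist 0.0007201974256878373 deg 0.15636026387043286
```

View pics/g1.png

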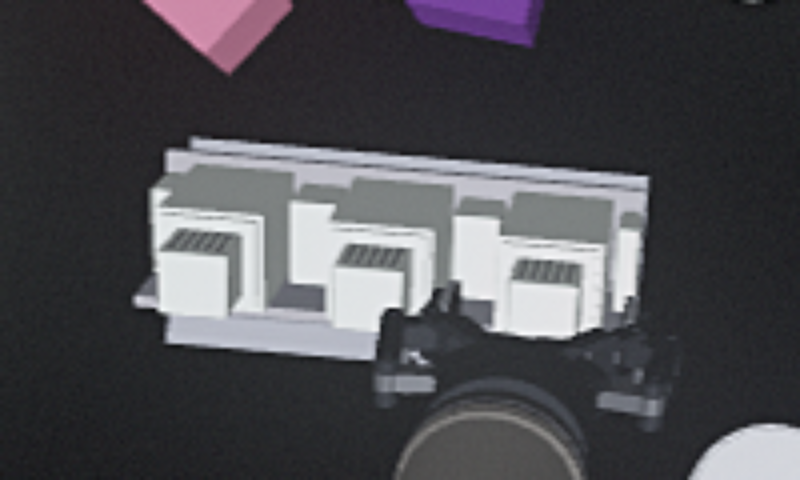

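The fingers straddle can_c's cap, at about (450,300) and (630,320), clear of can_b's cap. I'll close them.

servo_tool:
  commands:
    - [[0, 0, 0], [0, 0, 0]]
    - [[0, 0, 0], [0, 0, 0]]
    - [[0, 0, 0], [0, 0, 0]]
    - [[0, 0, 0], [0, 0, 0]]
    - [[0, 0, 0], [0, 0, 0]]
    - [[0, 0, 0], [0, 0, 0]]
    - [[0, 0, 0], [0, 0, 0]]
    - [[0, 0, 0], [0, 0, 0]]
  claw: 1
  squeeze: 60

```text
clock: 8.35
tcp_pos: [0.4797, 0.1156, 0.1175]
orientation: [0.088, 2.639, -0.019]
contact_force: [-3.8, -1.7, 5.6]
grip_width: 0.0352
gripper_force: 58.9
```

```bash
python3 - <<'E'
from h import *
show()
p,R0=cur();print(rel(p,R0,p+[0,0,.02],R0))
E
```

```text
clock8.35 joints[-0.589  0.259  0.061  2.426  1.449  0.259 -0.418] tcp_pos[0.48  0.116 0.118] contact_force[-3.76  -1.654  5.602] grip_width0.035 gripper_force58.94
([-0.038, 0.0, -0.07], [0.0, 0.0, 0.0])
```

servo_tool:
  commands:
    - [[-0.019, 0, -0.035], [0, 0, 0]]
    - [[-0.038, 0, -0.07], [0, 0, 0]]
    - [[-0.038, 0, -0.07], [0, 0, 0]]
    - [[-0.038, 0, -0.07], [0, 0, 0]]
    - [[-0.038, 0, -0.07], [0, 0, 0]]

```text
clock: 8.85
tcp_pos: [0.4793, 0.1154, 0.1365]
orientation: [0.087, 2.64, -0.02]
contact_force: [-0.9, -0.4, -1.0]
grip_width: 0.0347
gripper_force: 60.6
```

```bash
python3 - <<'E'
from h import *
show();F=[]
for i in range(6): r.grab_frame('top');F.append(r.get_obs()['contact_force'])
print(np.round(F,1),np.mean(F,0))
E
```

```text
clock8.85 joints[-0.588  0.211  0.058  2.413  1.234  0.276 -0.194] tcp_pos[0.479 0.115 0.137] contact_force[-0.935 -0.448 -0.974] grip_width0.035 gripper_force60.586
[[ 0.7 -0.1 -1.4]
 [-0.  -0.  -2.2]
 [-0.8  0.7 -1.6]
 [ 0.5 -0.8 -1.3]
 [ 0.4 -0.1 -2.1]
 [-0.6  0.4 -1.5]] [ 0.035791    0.0179376  -1.67060271]
```

Can_c weighs 1.67 N, so it is empty. I'll put it back.

servo_tool:
  commands:
    - [[0.019, 0, 0.035], [0, 0, 0]]
    - [[0.03, 0, 0.055], [0, 0, 0]]
    - [[0.038, 0, 0.07], [0, 0, 0]]
    - [[0.038, 0, 0.07], [0, 0, 0]]
    - [[0.038, 0, 0.07], [0, 0, 0]]

```text
clock: 9.65
tcp_pos: [0.4799, 0.1155, 0.1171]
orientation: [0.088, 2.639, -0.02]
contact_force: [0.2, -0.3, -1.1]
grip_width: 0.0351
gripper_force: 61.1
```

servo_tool:
  commands:
    - [[0, 0, 0], [0, 0, 0]]
    - [[0, 0, 0], [0, 0, 0]]
    - [[0, 0, 0], [0, 0, 0]]
    - [[0, 0, 0], [0, 0, 0]]
    - [[0, 0, 0], [0, 0, 0]]
    - [[0, 0, 0], [0, 0, 0]]
    - [[0, 0, 0], [0, 0, 0]]
  claw: 0

```text
clock: 10.35
tcp_pos: [0.4796, 0.1156, 0.1171]
orientation: [0.088, 2.639, -0.019]
contact_force: [-0.1, 0.6, -0.2]
grip_width: 0.0852
gripper_force: 0.0
```

servo_tool:
  commands:
    - [[0, 0, -0.08], [0, 0, 0]]
    - [[0, 0, -0.24], [0, 0, 0]]
    - [[0, 0, -0.24], [0, 0, 0]]
    - [[0, 0, -0.24], [0, 0, 0]]

```text
clock: 10.75
tcp_pos: [0.4511, 0.1176, 0.171]
orientation: [0.088, 2.637, -0.017]
contact_force: [-0.6, 0.6, -0.2]
grip_width: 0.0853
gripper_force: 0.0
```

```bash
python3 - <<'E'
from h import *
show()
o,M=canpose(0);Rt=tool(M,1)
goto(o+M@[0,0,.092+.06],Rt);goto(o+M@[0,0,.092],Rt)
E
```

```text
clock10.75 joints[-0.498  0.095 -0.092  2.43   1.     0.363  0.011] tcp_pos[0.451 0.118 0.171] contact_force[-0.613  0.62  -0.209] grip_width0.085 gripper_force0.0
rel ([0.002, 0.353, 0.008], [0.002, 0.002, -0.001]) dist 0.08827484847544477 deg 0.2806503123137591
rel ([0.002, 0.352, 0.248], [0.002, 0.002, -0.001]) dist 0.10767750829622784 deg 0.2806503123137591
```

servo_tool:
  commands:
    - [[0.002, 0.18, 0.0], [0, 0, 0]]
    - [[0.002, 0.353, 0.0], [0, 0, 0]]
    - [[0.002, 0.353, 0.008], [0, 0, 0]]
    - [[0.002, 0.353, 0.008], [0, 0, 0]]
    - [[0.002, 0.353, 0.008], [0, 0, 0]]

```text
clock: 11.25
tcp_pos: [0.457, 0.204, 0.167]
orientation: [0.089, 2.641, -0.022]
contact_force: [-0.2, -0.3, -0.9]
grip_width: 0.0857
gripper_force: 0.0
```

```bash
python3 - <<'E'
from h import *
show()
o,M=canpose(0);Rt=tool(M,1)
goto(o+M@[0,0,.092],Rt)
E
```

```text
clock11.25 joints[-0.62   0.182 -0.164  2.332  0.988  0.479 -0.133] tcp_pos[0.457 0.204 0.167] contact_force[-0.178 -0.333 -0.94 ] grip_width0.086 gripper_force0.0
rel ([-0.006, 0.007, 0.232], [-0.0, -0.0, -0.001]) dist 0.05808736574170301 deg 0.07453330011086731
```

servo_tool:
  commands:
    - [[-0.006, 0.007, 0.1], [0, 0, 0]]
    - [[-0.006, 0.007, 0.19], [0, 0, 0]]
    - [[-0.006, 0.007, 0.232], [0, 0, 0]]
    - [[-0.006, 0.007, 0.232], [0, 0, 0]]
    - [[-0.006, 0.007, 0.232], [0, 0, 0]]

```text
clock: 11.75
tcp_pos: [0.4862, 0.2042, 0.1176]
orientation: [0.089, 2.64, -0.021]
contact_force: [0.5, 0.2, 0.9]
grip_width: 0.0856
gripper_force: 0.0
```

servo_tool:
  commands:
    - [[0, 0, 0], [0, 0, 0]]
    - [[0, 0, 0], [0, 0, 0]]
    - [[0, 0, 0], [0, 0, 0]]
    - [[0, 0, 0], [0, 0, 0]]
    - [[0, 0, 0], [0, 0, 0]]
    - [[0, 0, 0], [0, 0, 0]]
    - [[0, 0, 0], [0, 0, 0]]
    - [[0, 0, 0], [0, 0, 0]]
  claw: 1
  squeeze: 60

```text
clock: 12.55
tcp_pos: [0.4864, 0.2054, 0.1183]
orientation: [0.088, 2.639, -0.019]
contact_force: [-3.6, -1.8, 5.9]
grip_width: 0.035
gripper_force: 58.9
```

servo_tool:
  commands:
    - [[-0.019, 0, -0.035], [0, 0, 0]]
    - [[-0.038, 0, -0.07], [0, 0, 0]]
    - [[-0.038, 0, -0.07], [0, 0, 0]]
    - [[-0.038, 0, -0.07], [0, 0, 0]]
    - [[-0.038, 0, -0.07], [0, 0, 0]]

```text
clock: 13.05
tcp_pos: [0.4861, 0.2051, 0.1372]
orientation: [0.087, 2.64, -0.02]
contact_force: [-0.1, -0.5, -1.1]
grip_width: 0.0353
gripper_force: 60.5
```

```bash
python3 - <<'E'
from h import *
show();F=[]
for i in range(6): r.grab_frame('top');F.append(r.get_obs()['contact_force'])
print(np.round(F,1),np.mean(F,0))
E
```

```text
clock13.05 joints[-0.617  0.277 -0.116  2.306  1.127  0.421 -0.238] tcp_pos[0.486 0.205 0.137] contact_force[-0.103 -0.518 -1.132] grip_width0.035 gripper_force60.495
[[-0.3  0.5 -2.2]
 [ 1.   0.2 -1. ]
 [-0.   0.5 -1.2]
 [ 0.3  0.5 -0.9]
 [-0.   0.1 -1.3]
 [ 0.2 -0.1 -1.2]] [ 0.20008536  0.27779184 -1.28815239]
```

Can_b weighs 1.3 N, so it is empty too. I'll put it back and go to can_a.

servo_tool:
  commands:
    - [[0.019, 0, 0.035], [0, 0, 0]]
    - [[0.03, 0, 0.055], [0, 0, 0]]
    - [[0.038, 0, 0.07], [0, 0, 0]]
    - [[0.038, 0, 0.07], [0, 0, 0]]
    - [[0.038, 0, 0.07], [0, 0, 0]]

```text
clock: 13.85
tcp_pos: [0.4867, 0.2051, 0.1179]
orientation: [0.088, 2.639, -0.02]
contact_force: [-0.3, -0.8, 1.6]
grip_width: 0.0351
gripper_force: 60.9
```

servo_tool:
  commands:
    - [[0, 0, 0], [0, 0, 0]]
    - [[0, 0, 0], [0, 0, 0]]
    - [[0, 0, 0], [0, 0, 0]]
    - [[0, 0, 0], [0, 0, 0]]
    - [[0, 0, 0], [0, 0, 0]]
    - [[0, 0, 0], [0, 0, 0]]
    - [[0, 0, 0], [0, 0, 0]]
  claw: 0

```text
clock: 14.55
tcp_pos: [0.4864, 0.2054, 0.1178]
orientation: [0.088, 2.639, -0.019]
contact_force: [0.0, -0.3, 0.1]
grip_width: 0.0854
gripper_force: 0.0
```

servo_tool:
  commands:
    - [[0, 0, -0.08], [0, 0, 0]]
    - [[0, 0, -0.24], [0, 0, 0]]
    - [[0, 0, -0.24], [0, 0, 0]]
    - [[0, 0, -0.24], [0, 0, 0]]
    - [[0, 0.18, -0.24], [0, 0, 0]]
    - [[0, 0.356, -0.24], [0, 0, 0]]
    - [[0, 0.356, -0.24], [0, 0, 0]]
    - [[0, 0.356, -0.24], [0, 0, 0]]
    - [[0, 0.356, -0.24], [0, 0, 0]]

```text
clock: 15.45
tcp_pos: [0.4635, 0.2942, 0.1693]
orientation: [0.089, 2.641, -0.023]
contact_force: [0.4, -0.5, 0.8]
grip_width: 0.0851
gripper_force: 0.0
```

```bash
python3 - <<'E'
from h import *
show()
o,M=canpose(1);Rt=tool(M,1)
goto(o+M@[0,0,.092],Rt)
E
```

```text
clock15.45 joints[-0.722  0.273 -0.213  2.197  0.937  0.594 -0.189] tcp_pos[0.463 0.294 0.169] contact_force[ 0.353 -0.478  0.797] grip_width0.085 gripper_force0.0
rel ([0.001, 0.005, 0.239], [-0.001, -0.0, -0.001]) dist 0.05983683071353472 deg 0.08521227993197815
```

servo_tool:
  commands:
    - [[0.001, 0.005, 0.1], [0, 0, 0]]
    - [[0.001, 0.005, 0.19], [0, 0, 0]]
    - [[0.001, 0.005, 0.239], [0, 0, 0]]
    - [[0.001, 0.005, 0.239], [0, 0, 0]]
    - [[0.001, 0.005, 0.239], [0, 0, 0]]

```text
clock: 15.95
tcp_pos: [0.4919, 0.2942, 0.1179]
orientation: [0.089, 2.64, -0.021]
contact_force: [-0.2, 0.3, 0.2]
grip_width: 0.0852
gripper_force: 0.0
```

servo_tool:
  commands:
    - [[0, 0, 0], [0, 0, 0]]
    - [[0, 0, 0], [0, 0, 0]]
    - [[0, 0, 0], [0, 0, 0]]
    - [[0, 0, 0], [0, 0, 0]]
    - [[0, 0, 0], [0, 0, 0]]
    - [[0, 0, 0], [0, 0, 0]]
    - [[0, 0, 0], [0, 0, 0]]
    - [[0, 0, 0], [0, 0, 0]]
  claw: 1
  squeeze: 90

```text
clock: 16.75
tcp_pos: [0.4919, 0.2949, 0.1188]
orientation: [0.088, 2.638, -0.02]
contact_force: [-5.0, -2.4, 8.4]
grip_width: 0.0346
gripper_force: 89.1
```

servo_tool:
  commands:
    - [[-0.019, 0, -0.035], [0, 0, 0]]
    - [[-0.038, 0, -0.07], [0, 0, 0]]
    - [[-0.038, 0, -0.07], [0, 0, 0]]
    - [[-0.038, 0, -0.07], [0, 0, 0]]
    - [[-0.038, 0, -0.07], [0, 0, 0]]

```text
clock: 17.25
tcp_pos: [0.4913, 0.2949, 0.137]
orientation: [0.087, 2.641, -0.021]
contact_force: [0.3, -0.3, -6.5]
grip_width: 0.0342
gripper_force: 91.5
```

```bash
python3 - <<'E'
from h import *
show();F=[]
for i in range(4): r.grab_frame('top');F.append(r.get_obs()['contact_force'])
print(np.mean(F,0))
p,R0=cur();print(rel(p,R0,p+[0,0,.15],R0))
E
```

```text
clock17.25 joints[-0.714  0.357 -0.171  2.176  1.035  0.534 -0.254] tcp_pos[0.491 0.295 0.137] contact_force[ 0.336 -0.325 -6.51 ] grip_width0.034 gripper_force91.499
[ 0.41337488 -0.44510172 -6.15532377]
([-0.288, 0.001, -0.527], [0.0, 0.0, 0.0])
```

Can_a weighs 6.2 N, so it is the heavy one. I'll lift it out.

servo_tool:
  commands:
    - [[-0.06, 0, -0.11], [0, 0, 0]]
    - [[-0.12, 0, -0.22], [0, 0, 0]]
    - [[-0.18, 0, -0.33], [0, 0, 0]]
    - [[-0.24, 0, -0.44], [0, 0, 0]]
    - [[-0.288, 0.0, -0.527], [0, 0, 0]]
    - [[-0.288, 0.0, -0.527], [0, 0, 0]]
    - [[-0.288, 0.0, -0.527], [0, 0, 0]]

```text
clock: 18.15
tcp_pos: [0.4915, 0.2945, 0.2872]
orientation: [0.089, 2.64, -0.02]
contact_force: [-0.2, -0.6, -7.7]
grip_width: 0.0341
gripper_force: 92.5
```

```bash
python3 - <<'E'
from h import *
show()
Rt=tool(rz(.224),1)
goto([.495,-.241,.30],Rt);goto([.51,.05,.30],Rt);print(cur())
E
```

```text
clock18.15 joints[-0.612  0.136 -0.269  2.037  0.647  0.769  0.204] tcp_pos[0.491 0.295 0.287] contact_force[-0.226 -0.642 -7.698] grip_width0.034 gripper_force92.544
rel ([-0.164, -2.136, 0.027], [-0.045, 0.316, -0.181]) dist 0.5356667955211166 deg 33.0724998993347
rel ([-0.147, -0.971, 0.021], [-0.045, 0.316, -0.181]) dist 0.2455376580903551 deg 33.0724998993347
(array([0.49145302, 0.29450272, 0.28722619]), array([[-0.87546968,  0.06662323,  0.47865873],
       [ 0.05922291,  0.99777693, -0.03055886],
       [-0.47963057,  0.00159421, -0.87746907]]))
```

servo_tool:
  commands:
    - [[-0.03, -0.15, 0.005], [-0.008, 0.05, -0.03]]
    - [[-0.06, -0.3, 0.01], [-0.016, 0.11, -0.06]]
    - [[-0.08, -0.48, 0.01], [-0.025, 0.17, -0.1]]
    - [[-0.11, -0.66, 0.015], [-0.035, 0.23, -0.14]]
    - [[-0.13, -0.84, 0.02], [-0.045, 0.29, -0.17]]
    - [[-0.147, -0.971, 0.021], [-0.045, 0.316, -0.181]]
    - [[-0.147, -0.971, 0.021], [-0.045, 0.316, -0.181]]
    - [[-0.147, -0.971, 0.021], [-0.045, 0.316, -0.181]]
    - [[-0.147, -0.971, 0.021], [-0.045, 0.316, -0.181]]

```text
clock: 19.05
tcp_pos: [0.5097, 0.0496, 0.2983]
orientation: [0.348, -3.12, 0.002]
contact_force: [-0.8, 0.3, -6.6]
grip_width: 0.0345
gripper_force: 93.3
```

```bash
python3 - <<'E'
from h import *
show()
Rt=tool(rz(.224),1)
goto([.495,-.241,.30],Rt);goto([.495,-.19,.30],Rt)
E
```

```text
clock19.05 joints[-0.121  0.169 -0.111  1.874  0.022  1.103  1.552] tcp_pos[0.51  0.05  0.298] contact_force[-0.768  0.276 -6.603] grip_width0.035 gripper_force93.3
rel ([0.313, -1.121, -0.005], [-0.0, -0.002, -0.001]) dist 0.29092840437246176 deg 0.19823207312868008
rel ([0.268, -0.922, -0.005], [-0.0, -0.002, -0.001]) dist 0.2400083915791638 deg 0.19823207312868008
```

servo_tool:
  commands:
    - [[0.04, -0.14, 0], [0, 0, 0]]
    - [[0.09, -0.3, 0], [0, 0, 0]]
    - [[0.14, -0.48, 0], [0, 0, 0]]
    - [[0.19, -0.66, 0], [0, 0, 0]]
    - [[0.24, -0.83, 0], [0, 0, 0]]
    - [[0.268, -0.922, -0.005], [0, 0, 0]]
    - [[0.268, -0.922, -0.005], [0, 0, 0]]

```text
clock: 19.75
tcp_pos: [0.4953, -0.1924, 0.3005]
orientation: [0.344, -3.121, 0.003]
contact_force: [-0.2, 0.8, -6.4]
grip_width: 0.0344
gripper_force: 94.2
```

```bash
python3 - <<'E'
from h import *
show()
Rt=tool(rz(.224),1)
goto([.495,-.241,.30],Rt)
im,d=r.grab_frame('scene');cv2.imwrite('pics/s1.png',cv2.resize(im[80:230,130:370],(800,500),interpolation=2)[:,:,::-1])
E
```

```text
clock19.75 joints[ 0.19   0.192  0.071  1.841 -0.013  1.109  2.056] tcp_pos[ 0.495 -0.192  0.301] contact_force[-0.152  0.835 -6.387] grip_width0.034 gripper_force94.181
rel ([0.044, -0.189, 0.003], [-0.001, -0.001, -0.003]) dist 0.0485743143179905 deg 0.2934440312005114
```

View pics/s1.png

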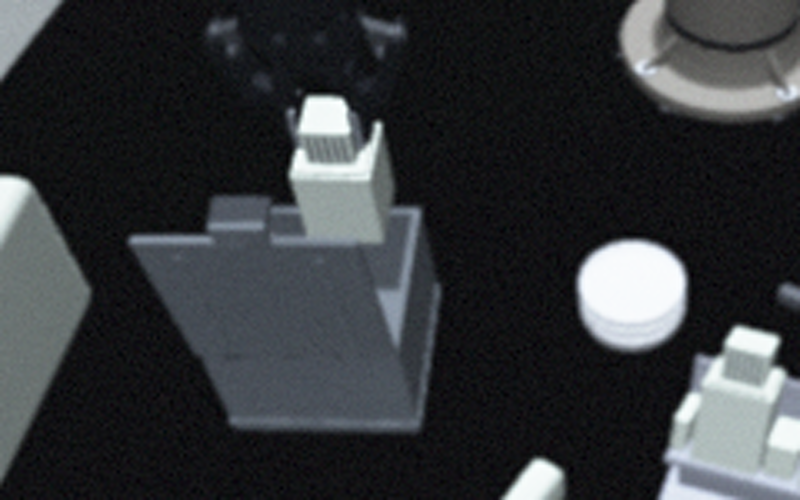

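The canister hangs upright over the case at about (340,180), clear of the lid. I'll centre it and lower.

servo_tool:
  commands:
    - [[0.02, -0.1, 0], [0, 0, 0]]
    - [[0.044, -0.189, 0], [0, 0, 0]]
    - [[0.044, -0.189, 0], [0, 0, 0]]
    - [[0.044, -0.189, 0.0], [0, 0, 0]]
    - [[0.044, -0.189, 0.12], [0, 0, 0]]
    - [[0.044, -0.189, 0.24], [0, 0, 0]]
    - [[0.044, -0.189, 0.36], [0, 0, 0]]
    - [[0.044, -0.189, 0.48], [0, 0, 0]]
    - [[0.044, -0.189, 0.58], [0, 0, 0]]
    - [[0.044, -0.189, 0.66], [0, 0, 0]]
    - [[0.044, -0.189, 0.7], [0, 0, 0]]
    - [[0.044, -0.189, 0.7], [0, 0, 0]]

```text
clock: 21.0
tcp_pos: [0.4961, -0.2354, 0.1254]
orientation: [0.355, -3.12, -0.004]
contact_force: [-0.4, 0.0, -6.7]
grip_width: 0.0343
gripper_force: 94.1
```

```bash
python3 - <<'E'
from h import *
show()
Rt=tool(rz(.224),1)
goto([.495,-.241,.106],Rt)
E
```

```text
clock21.0 joints[ 0.268  0.429  0.079  1.97  -0.05   0.747  2.174] tcp_pos[ 0.496 -0.235  0.125] contact_force[-0.45   0.032 -6.693] grip_width0.034 gripper_force94.072
rel ([0.009, -0.021, 0.077], [0.002, -0.001, 0.002]) dist 0.020196068070371484 deg 0.21437719388083945
```

servo_tool:
  commands:
    - [[0.009, -0.021, 0.025], [0, 0, 0]]
    - [[0.009, -0.021, 0.04], [0, 0, 0]]
    - [[0.009, -0.021, 0.055], [0, 0, 0]]
    - [[0.009, -0.021, 0.064], [0, 0, 0]]
    - [[0.009, -0.021, 0.064], [0, 0, 0]]
    - [[0.009, -0.021, 0.064], [0, 0, 0]]

```text
clock: 21.6
tcp_pos: [0.4956, -0.2431, 0.1109]
orientation: [-0.351, 3.12, 0.0]
contact_force: [0.7, -1.2, -6.7]
grip_width: 0.0346
gripper_force: 94.1
```

servo_tool:
  commands:
    - [[0, 0, 0.004], [0, 0, 0]]
    - [[0, 0, 0.008], [0, 0, 0]]
    - [[0, 0, 0.008], [0, 0, 0]]

```text
clock: 21.9
tcp_pos: [0.4954, -0.2431, 0.1086]
orientation: [-0.351, 3.121, 0.0]
contact_force: [-0.5, -0.2, -6.6]
grip_width: 0.0344
gripper_force: 94.2
```

servo_tool:
  commands:
    - [[0, 0, 0.004], [0, 0, 0]]
    - [[0, 0, 0.008], [0, 0, 0]]
    - [[0, 0, 0.008], [0, 0, 0]]

```text
clock: 22.2
tcp_pos: [0.4954, -0.2431, 0.1066]
orientation: [-0.351, 3.121, 0.0]
contact_force: [0.2, 0.5, -6.8]
grip_width: 0.0343
gripper_force: 94.2
```

servo_tool:
  commands:
    - [[0, 0, 0.004], [0, 0, 0]]
    - [[0, 0, 0.006], [0, 0, 0]]
    - [[0, 0, 0.006], [0, 0, 0]]

```text
clock: 22.5
tcp_pos: [0.4954, -0.2431, 0.1051]
orientation: [-0.351, 3.121, 0.0]
contact_force: [-0.3, -1.0, -6.3]
grip_width: 0.0345
gripper_force: 94.2
```

servo_tool:
  commands:
    - [[0, 0, 0.004], [0, 0, 0]]
    - [[0, 0, 0.007], [0, 0, 0]]
    - [[0, 0, 0.007], [0, 0, 0]]

```text
clock: 22.8
tcp_pos: [0.4953, -0.2431, 0.1033]
orientation: [-0.351, 3.121, 0.001]
contact_force: [-0.1, 0.2, -5.7]
grip_width: 0.0339
gripper_force: 94.2
```

servo_tool:
  commands:
    - [[0, 0, 0.004], [0, 0, 0]]
    - [[0, 0, 0.006], [0, 0, 0]]
    - [[0, 0, 0.006], [0, 0, 0]]

```text
clock: 23.1
tcp_pos: [0.4954, -0.2431, 0.1019]
orientation: [-0.351, 3.121, 0.0]
contact_force: [-0.3, -0.0, -6.1]
grip_width: 0.0344
gripper_force: 94.2
```

```bash
python3 - <<'E'
from h import *
F=[]
for i in range(3): im,d=r.grab_frame('top');F.append(r.get_obs()['contact_force'])
print(np.mean(F,0));show()
E
```

```text
[ 0.31317814  0.12200595 -6.06135009]
clock23.25 joints[ 0.283  0.467  0.077  1.979 -0.055  0.697  2.189] tcp_pos[ 0.495 -0.243  0.102] contact_force[ 0.48   0.86  -6.529] grip_width0.035 gripper_force94.173
```

servo_tool:
  commands:
    - [[0, 0, 0.004], [0, 0, 0]]
    - [[0, 0, 0.008], [0, 0, 0]]
    - [[0, 0, 0.008], [0, 0, 0]]

```text
clock: 23.55
tcp_pos: [0.4957, -0.2433, 0.1007]
orientation: [-0.351, 3.12, 0.0]
contact_force: [-2.3, 0.2, 3.3]
grip_width: 0.0344
gripper_force: 95.1
```

servo_tool:
  commands:
    - [[0, 0, 0.004], [0, 0, 0]]
    - [[0, 0, 0.006], [0, 0, 0]]
    - [[0, 0, 0.006], [0, 0, 0]]

```text
clock: 23.85
tcp_pos: [0.4959, -0.2435, 0.1006]
orientation: [-0.35, 3.12, 0.0]
contact_force: [-6.9, 2.6, 16.8]
grip_width: 0.0341
gripper_force: 97.2
```

servo_tool:
  commands:
    - [[0, 0, 0.004], [0, 0, 0]]
    - [[0, 0, 0.006], [0, 0, 0]]
    - [[0, 0, 0.006], [0, 0, 0]]

```text
clock: 24.15
tcp_pos: [0.496, -0.2436, 0.1005]
orientation: [-0.35, 3.119, 0.0]
contact_force: [-9.5, 3.1, 30.2]
grip_width: 0.0338
gripper_force: 99.0
```

It made contact at TCP z 0.1007. I'll ease off the press and release.

servo_tool:
  commands:
    - [[0, 0, -0.006], [0, 0, 0]]
    - [[0, 0, -0.012], [0, 0, 0]]
    - [[0, 0, -0.012], [0, 0, 0]]
    - [[0, 0, -0.012], [0, 0, 0]]

```text
clock: 24.55
tcp_pos: [0.4958, -0.2433, 0.1007]
orientation: [-0.351, 3.12, -0.0]
contact_force: [-3.1, 0.3, 7.4]
grip_width: 0.0346
gripper_force: 96.1
```

servo_tool:
  commands:
    - [[0, 0, 0], [0, 0, 0]]
    - [[0, 0, 0], [0, 0, 0]]
    - [[0, 0, 0], [0, 0, 0]]
    - [[0, 0, 0], [0, 0, 0]]
    - [[0, 0, 0], [0, 0, 0]]
    - [[0, 0, 0], [0, 0, 0]]
    - [[0, 0, 0], [0, 0, 0]]
  claw: 0

```text
clock: 25.25
tcp_pos: [0.4955, -0.2431, 0.1]
orientation: [-0.351, 3.121, 0.0]
contact_force: [-0.1, 0.6, 1.2]
grip_width: 0.0858
gripper_force: 0.0
```

servo_tool:
  commands:
    - [[0, 0, -0.1], [0, 0, 0]]
    - [[0, 0, -0.25], [0, 0, 0]]
    - [[0, 0, -0.45], [0, 0, 0]]
    - [[0, 0, -0.65], [0, 0, 0]]
    - [[0, 0, -0.85], [0, 0, 0]]
    - [[0, 0, -0.95], [0, 0, 0]]
    - [[0, 0, -0.95], [0, 0, 0]]

```text
clock: 25.95
tcp_pos: [0.497, -0.2441, 0.3423]
orientation: [-0.35, 3.113, -0.005]
contact_force: [0.9, -0.5, -0.1]
grip_width: 0.0853
gripper_force: 0.0
```

```bash
python3 - <<'E'
from fit import *
np.set_printoptions(precision=4,suppress=True)
show()
out=[];im0={}
for c in('scene','top'):
    im,d=r.grab_frame(c);np.savez(c+'1.npz',im=im,d=d);im0[c]=im
    X=cloud(c,{'d':d},[.44,-.31,.09],[.55,-.18,.13]);print(c,len(X),np.median(X[:,2]) if len(X) else '')
a=cv2.resize(im0['top'][140:290,150:540],(780,300));b=cv2.resize(im0['scene'][80:230,130:460],(780,300));cv2.imwrite('pics/v2.png',np.vstack([a,b])[:,:,::-1])
E
```

```text
clock25.95 joints[ 0.253  0.194  0.108  1.744 -0.023  1.195  2.161] tcp_pos[ 0.497 -0.244  0.342] contact_force[ 0.946 -0.467 -0.08 ] grip_width0.085 gripper_force0.0
scene 2 0.11684060488344106
top 350 0.10623876813062771
```

View pics/v2.png

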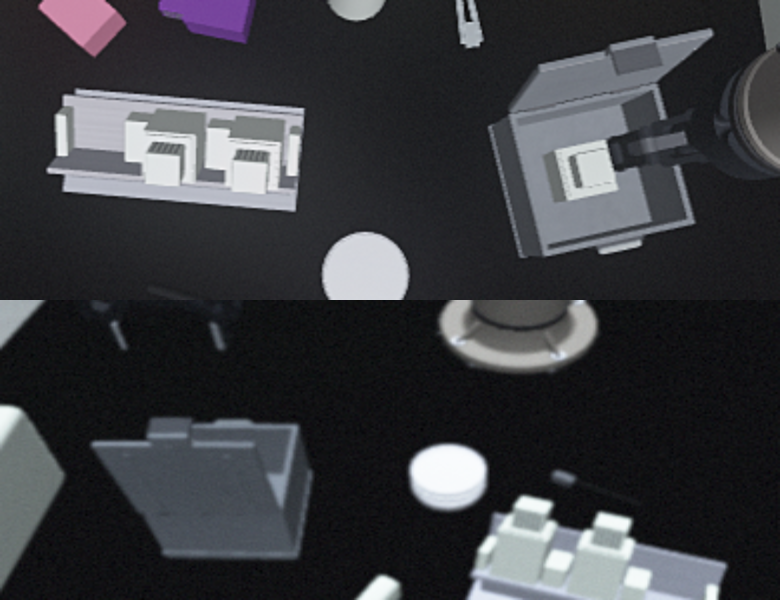

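The top half shows can_a standing in the case (cap at about (590,165)) and the other two seated in the rack (caps at (163,163) and (250,172)). Next I'll close the fingers and go behind the lid.

servo_tool:
  commands:
    - [[0, 0, -0.03], [0, 0, 0]]
    - [[-0.1, 0, -0.03], [0, 0, 0]]
    - [[-0.3, 0, -0.03], [0, 0, 0]]
    - [[-0.5, 0, -0.03], [0, 0, 0]]
    - [[-0.58, 0, -0.03], [0, 0, 0]]
    - [[-0.58, 0, -0.03], [0, 0, 0]]
    - [[-0.58, 0, -0.03], [0, 0, 0]]
    - [[-0.58, 0, -0.03], [0, 0, 0]]
  claw: 1
  squeeze: 60

```text
clock: 26.85
tcp_pos: [0.6352, -0.212, 0.3447]
orientation: [0.349, -3.122, -0.0]
contact_force: [-1.0, 1.1, 0.9]
grip_width: 0.0002
gripper_force: 0.0
```

```bash
python3 - <<'E'
from fit import *
show();Rt=tool(rz(.224),1)
c=lambda x,y,z:np.array([.495,-.241,z])+rz(.224)@[x,y,0]
print('case frame',rz(.224).T@(cur()[0]-[.495,-.241,0]))
goto(c(.14,0,.25),Rt);goto(c(.03,0,.25),Rt)
z=np.load('top1.npz');X=cloud('top',z,[.5,-.4,.14],[.7,-.1,.32]);L=(X-[.495,-.241,0])@rz(.224);L=L[abs(L[:,0]-.09)<.04]
for h in np.arange(.14,.3,.02):
  k=abs(L[:,2]-h)<.01;print(round(h,2),k.sum(),np.round(np.percentile(L[k,0],[5,50,95]),3) if k.sum() else '')
E
```

```text
clock26.85 joints[ 0.169  0.404  0.085  1.455 -0.035  1.285  2.051] tcp_pos[ 0.635 -0.212  0.345] contact_force[-1.03   1.076  0.902] grip_width0.0 gripper_force0.0
case frame [ 0.14315069 -0.00289879  0.34472192]
rel ([0.012, 0.012, 0.379], [0.0, -0.0, -0.001]) dist 0.09481862590154838 deg 0.08931779388127428
rel ([0.452, 0.011, 0.379], [0.0, -0.0, -0.001]) dist 0.14759310076972584 deg 0.08931779388127428
0.14 81 [0.075 0.076 0.077]
0.16 174 [0.076 0.077 0.079]
0.18 178 [0.078 0.079 0.081]
0.2 139 [0.08  0.081 0.083]
0.22 151 [0.082 0.083 0.085]
0.24 166 [0.084 0.085 0.087]
0.26 404 [0.086 0.09  0.095]
0.28 394 [0.071 0.084 0.096]
```

servo_tool:
  commands:
    - [[0, 0.011, 0.15], [0, 0, 0]]
    - [[0, 0.011, 0.3], [0, 0, 0]]
    - [[0, 0.011, 0.37], [0, 0, 0]]
    - [[0, 0.011, 0.37], [0, 0, 0]]
    - [[0.06, 0.011, 0.37], [0, 0, 0]]
    - [[0.1, 0.011, 0.37], [0, 0, 0]]
    - [[0.15, 0.011, 0.37], [0, 0, 0]]
    - [[0.2, 0.011, 0.37], [0, 0, 0]]
    - [[0.25, 0.011, 0.37], [0, 0, 0]]
    - [[0.3, 0.011, 0.37], [0, 0, 0]]
    - [[0.3, 0.011, 0.37], [0, 0, 0]]

```text
clock: 27.95
tcp_pos: [0.5608, -0.226, 0.2528]
orientation: [-0.348, 3.122, 0.0]
contact_force: [0.2, -0.8, -1.1]
grip_width: 0.0
gripper_force: 0.0
```

```bash
python3 - <<'E'
from fit import *
show()
print('case frame',rz(.224).T@(cur()[0]-[.495,-.241,0]))
im,d=r.grab_frame('scene')
X=cloud('scene',{'d':d},[.4,-.4,.10],[.7,-.1,.32]);L=(X-[.495,-.241,0])@rz(.224);L=L[(abs(L[:,1])<.075)&(abs(L[:,1])>.05)]
for h in np.arange(.11,.3,.02):
  k=abs(L[:,2]-h)<.01;print(round(h,2),k.sum(),np.round(np.percentile(L[k,0],[5,50,95]),3) if k.sum() else '')
E
```

```text
clock27.95 joints[ 0.218  0.359  0.08   1.733 -0.033  1.051  2.102] tcp_pos[ 0.561 -0.226  0.253] contact_force[ 0.189 -0.791 -1.123] grip_width0.0 gripper_force0.0
case frame [ 6.75244148e-02 -4.84095362e-05  2.52752073e-01]
0.11 188 [-0.076 -0.005  0.073]
0.13 123 [-0.03   0.077  0.08 ]
0.15 124 [0.069 0.073 0.077]
0.17 123 [0.065 0.068 0.072]
0.19 132 [0.06  0.064 0.067]
0.21 137 [0.056 0.059 0.063]
0.23 146 [0.051 0.055 0.058]
0.25 147 [0.046 0.05  0.053]
0.27 72 [0.042 0.046 0.049]
0.29 0
```

servo_tool:
  commands:
    - [[0.04, 0, 0], [0, 0, 0]]
    - [[0.08, 0, 0], [0, 0, 0]]
    - [[0.12, 0, 0], [0, 0, 0]]
    - [[0.16, 0, 0], [0, 0, 0]]
    - [[0.2, 0, 0], [0, 0, 0]]
    - [[0.2, 0, 0], [0, 0, 0]]
    - [[0.2, 0, 0], [0, 0, 0]]
    - [[0.2, 0, 0], [0, 0, 0]]
    - [[0.2, 0, 0], [0, 0, 0]]
    - [[0.2, 0, 0], [0, 0, 0]]

```text
clock: 29.0
tcp_pos: [0.5145, -0.2358, 0.2524]
orientation: [-0.352, 3.121, 0.0]
contact_force: [-0.0, 0.3, -0.2]
grip_width: 0.0001
gripper_force: 0.0
```

```bash
cat > lid.py <<'E'
from fit import *
show()
print('case frame',rz(.224).T@(cur()[0]-[.495,-.241,0]))
for c in('scene','top'):
  im,d=r.grab_frame(c);np.savez(c+'2.npz',im=im,d=d)
  X=cloud(c,{'d':d},[.4,-.4,.09],[.7,-.1,.32]);L=(X-[.495,-.241,0])@rz(.224);L=L[(abs(L[:,1])<.075)]
  L=L[np.hypot(L[:,0]-L[0,0]*0,L[:,1])<.2]
  for x in np.arange(-.08,.09,.02):
    k=abs(L[:,0]-x)<.01;print(c,round(x,2),k.sum(),np.round(np.percentile(L[k,2],[5,50,95]),4) if k.sum() else '')
E
python3 lid.py
```

```text
clock29.0 joints[ 0.25   0.295  0.086  1.824 -0.03   1.023  2.143] tcp_pos[ 0.514 -0.236  0.252] contact_force[-0.017  0.288 -0.18 ] grip_width0.0 gripper_force0.0
case frame [0.02012935 0.00070397 0.25242948]
scene -0.08 41 [0.093  0.1151 0.1958]
scene -0.06 127 [0.1102 0.1993 0.2037]
scene -0.04 397 [0.1213 0.1921 0.1986]
scene -0.02 486 [0.1332 0.1805 0.1868]
scene 0.0 523 [0.1615 0.1692 0.1778]
scene 0.02 856 [0.1514 0.1622 0.313 ]
scene 0.04 752 [0.1407 0.1493 0.3145]
scene 0.06 559 [0.1024 0.1345 0.1414]
scene 0.08 454 [0.0925 0.1164 0.1294]
top -0.08 481 [0.1035 0.1183 0.1945]
top -0.06 734 [0.1171 0.1856 0.1905]
top -0.04 879 [0.1162 0.1779 0.1831]
top -0.02 832 [0.1167 0.1686 0.1738]
top 0.0 728 [0.1164 0.1596 0.286 ]
top 0.02 451 [0.111  0.1505 0.3038]
top 0.04 429 [0.1125 0.1397 0.1471]
top 0.06 621 [0.1161 0.1313 0.1365]
top 0.08 221 [0.1181 0.1251 0.1288]
```

The lid is falling (angle about 0.5 in this frame). I'll move over its front edge.

servo_tool:
  commands:
    - [[0.1, 0, 0], [0, 0, 0]]
    - [[0.2, 0, 0], [0, 0, 0]]
    - [[0.328, 0, 0], [0, 0, 0]]
    - [[0.328, 0, 0], [0, 0, 0]]
    - [[0.328, 0, 0.0], [0, 0, 0]]
    - [[0.328, 0, 0], [0, 0, 0]]
    - [[0.328, 0, 0], [0, 0, 0]]
    - [[0.328, 0, 0], [0, 0, 0]]

```text
clock: 29.9
tcp_pos: [0.4349, -0.2539, 0.2523]
orientation: [-0.353, 3.12, 0.0]
contact_force: [0.1, -0.9, -0.6]
grip_width: -0.0001
gripper_force: 0.0
```

```bash
python3 lid.py; python3 - <<'E'
from h import *
z=np.load('scene2.npz')['im'];t=np.load('top2.npz')['im'];cv2.imwrite('pics/v3.png',np.hstack([cv2.resize(z[110:230,150:270],(400,400)),cv2.resize(t[140:290,380:530],(400,400))])[:,:,::-1])
E
```

```text
clock29.9 joints[ 0.312  0.191  0.106  1.962 -0.025  0.989  2.226] tcp_pos[ 0.435 -0.254  0.252] contact_force[ 0.057 -0.879 -0.618] grip_width-0.0 gripper_force0.0
case frame [-0.06143411  0.00074796  0.25229568]
scene -0.08 222 [0.133  0.1403 0.2948]
scene -0.06 774 [0.1358 0.2563 0.3161]
scene -0.04 439 [0.133  0.1376 0.3154]
scene -0.02 338 [0.1316 0.135  0.1379]
scene 0.0 347 [0.1296 0.1335 0.1364]
scene 0.02 361 [0.128  0.1316 0.1342]
scene 0.04 358 [0.1271 0.13   0.1328]
scene 0.06 440 [0.0996 0.1279 0.1309]
scene 0.08 416 [0.0918 0.1139 0.1278]
top -0.08 267 [0.1126 0.1369 0.3058]
top -0.06 509 [0.1143 0.136  0.3169]
top -0.04 750 [0.1165 0.1344 0.1387]
top -0.02 763 [0.1252 0.1329 0.1358]
top 0.0 759 [0.125  0.1311 0.1339]
top 0.02 740 [0.1246 0.1295 0.1324]
top 0.04 732 [0.1231 0.1278 0.1307]
top 0.06 715 [0.1218 0.1262 0.1291]
top 0.08 191 [0.1182 0.1227 0.1275]
```

View pics/v3.png

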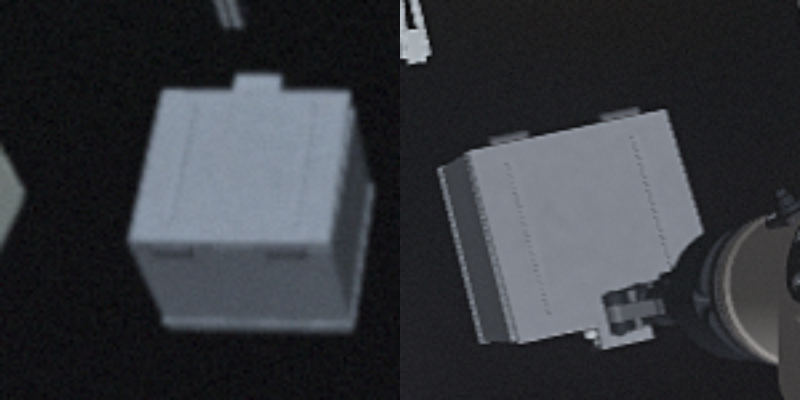

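The lid rests on its catch (front edge at z ≈ 0.138), with the closed fingertips above it at about (630,310) in the right half. I'll press down.

servo_tool:
  commands:
    - [[0, 0, 0.12], [0, 0, 0]]
    - [[0, 0, 0.24], [0, 0, 0]]
    - [[0, 0, 0.32], [0, 0, 0]]
    - [[0, 0, 0.365], [0, 0, 0]]
    - [[0, 0, 0.365], [0, 0, 0]]
    - [[0, 0, 0.365], [0, 0, 0]]

```text
clock: 30.6
tcp_pos: [0.4348, -0.2545, 0.1618]
orientation: [-0.351, 3.12, -0.0]
contact_force: [0.1, -0.2, 0.7]
grip_width: -0.0001
gripper_force: 0.0
```

servo_tool:
  commands:
    - [[0, 0, 0.008], [0, 0, 0]]
    - [[0, 0, 0.016], [0, 0, 0]]
    - [[0, 0, 0.024], [0, 0, 0]]
    - [[0, 0, 0.024], [0, 0, 0]]

```text
clock: 31.0
tcp_pos: [0.4348, -0.2546, 0.1562]
orientation: [-0.351, 3.119, -0.001]
contact_force: [-2.2, 0.9, 6.8]
grip_width: 0.0
gripper_force: 3.3
```

servo_tool:
  commands:
    - [[0, 0, 0.006], [0, 0, 0]]
    - [[0, 0, 0.012], [0, 0, 0]]
    - [[0, 0, 0.016], [0, 0, 0]]
    - [[0, 0, 0.016], [0, 0, 0]]

```text
clock: 31.4
tcp_pos: [0.4343, -0.2547, 0.1518]
orientation: [-0.351, 3.12, -0.001]
contact_force: [-2.1, -0.3, 5.2]
grip_width: -0.0001
gripper_force: 2.4
```

servo_tool:
  commands:
    - [[0, 0, 0.008], [0, 0, 0]]
    - [[0, 0, 0.016], [0, 0, 0]]
    - [[0, 0, 0.02], [0, 0, 0]]
    - [[0, 0, 0.02], [0, 0, 0]]

```text
clock: 31.8
tcp_pos: [0.4343, -0.2539, 0.1458]
orientation: [-0.352, 3.121, 0.001]
contact_force: [0.2, 0.1, -0.8]
grip_width: 0.0
gripper_force: 0.0
```

servo_tool:
  commands:
    - [[0, 0, 0.006], [0, 0, 0]]
    - [[0, 0, 0.012], [0, 0, 0]]
    - [[0, 0, 0.012], [0, 0, 0]]
    - [[0, 0, 0.012], [0, 0, 0]]

```text
clock: 32.2
tcp_pos: [0.4346, -0.2542, 0.1452]
orientation: [-0.351, 3.12, 0.001]
contact_force: [-7.8, 4.4, 23.8]
grip_width: 0.0006
gripper_force: 11.7
```

The catch has snapped past, and the lid bottoms out at z ≈ 0.126. I'll retreat and check.

servo_tool:
  commands:
    - [[0, 0, -0.1], [0, 0, 0]]
    - [[0, 0, -0.3], [0, 0, 0]]
    - [[0, 0, -0.5], [0, 0, 0]]
    - [[0, 0, -0.6], [0, 0, 0]]
    - [[0, 0.4, -0.6], [0, 0, 0]]
    - [[0, -0.8, -0.6], [0, 0, 0]]
    - [[0, -0.8, -0.6], [0, 0, 0]]
    - [[0, -0.8, -0.6], [0, 0, 0]]
    - [[0, -0.8, -0.6], [0, 0, 0]]
    - [[0, -0.8, -0.6], [0, 0, 0]]
    - [[0, -0.8, -0.6], [0, 0, 0]]

```text
clock: 33.3
tcp_pos: [0.4772, -0.456, 0.2917]
orientation: [0.341, -3.122, 0.005]
contact_force: [-0.5, -0.4, 0.3]
grip_width: 0.0
gripper_force: 0.0
```

```bash
python3 lid.py|grep -v '0.08 '; python3 - <<'E'
from h import *
z=np.load('scene2.npz')['im'];t=np.load('top2.npz')['im'];cv2.imwrite('pics/v4.png',np.hstack([cv2.resize(z[110:310,140:450],(400,258)),cv2.resize(t[90:310,150:530],(400,258))])[:,:,::-1])
E
```

```text
clock33.3 joints[ 0.513  0.423  0.215  1.559 -0.092  1.169  2.533] tcp_pos[ 0.477 -0.456  0.292] contact_force[-0.456 -0.403  0.262] grip_width0.0 gripper_force0.0
case frame [-0.06513481 -0.20567471  0.2916506 ]
scene -0.06 303 [0.1197 0.1275 0.13  ]
scene -0.04 309 [0.1242 0.1276 0.1304]
scene -0.02 305 [0.1243 0.1275 0.1301]
scene 0.0 329 [0.1251 0.1276 0.1304]
scene 0.02 330 [0.125  0.1276 0.1301]
scene 0.04 336 [0.1243 0.1275 0.1302]
scene 0.06 421 [0.0981 0.127  0.1295]
top -0.06 757 [0.1211 0.125  0.128 ]
top -0.04 753 [0.121  0.1252 0.128 ]
top -0.02 748 [0.1212 0.1251 0.1276]
top 0.0 739 [0.1209 0.1251 0.1279]
top 0.02 740 [0.1208 0.1251 0.128 ]
top 0.04 722 [0.1215 0.125  0.1278]
top 0.06 721 [0.1209 0.1252 0.1276]
```

View pics/v4.png

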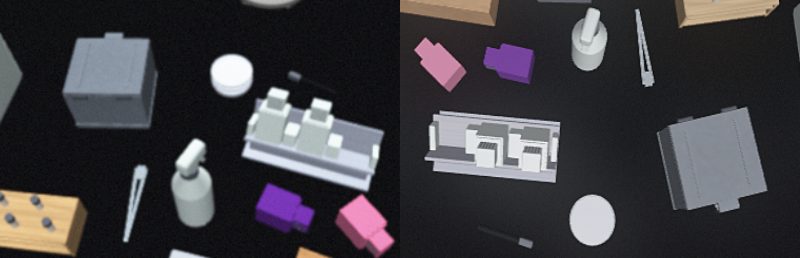

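The lid is level at z ≈ 0.126 and shut, at about (715,160) in the right half. The two empty canisters are seated at (487,150) and (530,155), and nothing else has moved. I'm handing in.

```bash
python3 -c "
from bench import r
print(r.hand_in())"
```

```text
the job is handed in; nothing more can be done
None
```

Can_a was the heavy canister (6.2 N, against 1.3 and 1.7 N for the other two); it stands upright in the case with the lid pressed fully shut, the two empties are seated in the rack, and the job was handed in at about 33 s, with no verdict returned.

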